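# Step a vial carousel back one notch

### The job

The sample changer has stepped one vial too far. With a fingertip, lift its ratchet pawl up and over until it rests back on its stop, push the carousel backward (clockwise seen from above) one notch, and tip the pawl down into the teeth again, so that the vial just passed stands under the needle and the carousel is locked there. It is light fingertip work: grip nothing, lift nothing else, do not shove hard, and leave the vials and the other things on the bench as they stand.

Things in the scene. Friction and masses are not known exactly. Their poses are not given: they have to be found in the camera images.
- sampler: Sample changer, fixed, cream housing 290 x 275 mm, 55 high, a round vial carousel lying flat on it. Origin on the bench under the carousel's vertical axis; x to its rear, y left, z up: 'machine' positions here, mm. A column at (140, 0), 173 high, bears an arm 157 to 173 high with the needle at (74, 0), its point 124 high. The pawl is beside the rim on the right.
- carousel (a joint): Turn of the carousel, rad: 0 at the start, negative backward (clockwise from above). One notch is 0.628 (ten places). With the pawl in the teeth it turns forward only (the pawl rides over the ramps) and has only 0.07 of backward play; with the pawl up it turns both ways, drags (about 2 N at the handle's end) and stays where it is left.
- pawl (a joint): Angle of the pawl, rad: about 0 with its nose at the bottom of a notch (arm level), growing as the nose lifts; 0.15 with the nose on a tooth's crest; 1.30 on its back stop. No spring: left below 0.7 it falls into the teeth; above 0.85 its weighted heel carries it back onto the stop.
- tab (a point): Point on the front face of the pawl's thumb tab, a steel plate 20 mm wide, 6 thick, from 5 to 47 mm above the hinge; the point is 28 mm ahead of and 32 above it. At pawl angle 0 the tab is upright, its face looks to machine +x and the point is at (-22, -102.5, 130). A push of 1 to 2 N on the face towards -x, following its arc about the hinge, lifts the nose.
- pivot (a point): Hinge axis of the pawl at machine (-50, -102.5, 98), parallel to machine y. On the outer side, y -115 to -122, a bracket plate carries it, 104 high.
- pawl_end (a point): Free end of the pawl's steel arm, 12 mm wide and 10 high, 60 mm from the hinge: towards machine +x at pawl angle 0 (its nose, down in the teeth, is 39 to 46 mm from the hinge). On the stop the arm stands nearly upright, this end 16 mm to +x and 58 above the hinge, and the tab points to -x below it; pushing this end to +x tips the pawl down.
- handle_end (a point): One end of the carousel's handle: a black level bar 110 mm long, 14 wide, on a post across the carousel's axis, its top 143 and underside 127 mm above the bench. The point is at mid height (135 mm), 55 mm from the axis, at the end that is on the machine's left at the start; it turns with the carousel.
- hub (a point): Point on the carousel's axis on its top face, 68 mm above the bench. The disc is 219 mm across; ten sockets 82 high stand on a 74 mm radius. Around the rim (96 to 109 mm radius) are ten steel saw teeth 8 mm high, each a step, then a ramp falling counter-clockwise; the step stops the pawl's nose.
- vial0_mid (a point): Middle of a capped glass vial, 15 mm across and 45 high, standing loose in a carousel socket (its cap 113 mm above the bench; this point 91 mm).
- vial1_mid (a point): Middle of a capped glass vial, 15 mm across and 45 high, standing loose in a carousel socket (its cap 113 mm above the bench; this point 91 mm).
- vial2_mid (a point): Middle of a capped glass vial, 15 mm across and 45 high, standing loose in a carousel socket (its cap 113 mm above the bench; this point 91 mm).
- vial3_mid (a point): Middle of a capped glass vial, 15 mm across and 45 high, standing loose in a carousel socket (its cap 113 mm above the bench; this point 91 mm).
- vial4_mid (a point): Middle of a capped glass vial, 15 mm across and 45 high, standing loose in a carousel socket (its cap 113 mm above the bench; this point 91 mm).
- tip_box: Loose pipette-tip box, navy with yellow tips, 122 x 86 x 60 mm, origin under its centre; bystander.
- tube_rack: Loose green tube rack, 130 x 70 x 40 mm, origin under its centre; bystander.
- reagent: Loose white reagent jar, 62 mm across, 115 high, origin under its centre; bystander.
- pipette: Loose ivory pipette lying on the bench, about 270 mm long, origin under its thick part; bystander.
- petri: Loose stack of clear dishes, 95 mm across, 30 high, origin under its centre; bystander.
- marker: Loose marker pen lying on the bench, 120 mm long, origin under its middle; bystander.

How it is judged:
By the outcome, as a careful person would: the job done as asked, in the order asked, and still so for the second after the job is handed in, with the robot touching nothing.
It also fails if it takes over 48 s, if anything falls off the work surface, if the arm or the gripper's body presses on something with over 40 N, if the wrist force passes 120 N, or if a joint passes its speed limit or range.

### The arm

A 6-joint arm with a two-finger parallel gripper is mounted at the origin on the work surface. World frame = base frame: x ahead of the robot, y to its left, z up, the work surface at z = 0. Lengths are in m, angles in degrees, forces in N, time in s.
With the tool pointing down it reaches from about 0.4 to 0.825 m from the base axis. Payload 7 kg.
Tool frame: the origin (TCP) lies at the very end of the fingers, on their centre line; the grasp point (between the pads) lies behind it (r.grasp_offset is the z of the grasp point in the tool frame, in m); z points along the fingers, y is the direction in which the jaws open and shut (so a half turn about z gives the same grasp; the last joint's range is limited). The gripper opens to 88 mm and grips with 3 to 60 N. Pads are 19 mm wide; open, the fingers measure 130 mm over their backs; the gripper's body (78 mm by 193 mm) begins 47 mm behind the grasp point.
Start: joints at [-48.409, 20.546, 0.682, 0, -70.136, -16.507], TCP at [0.286, -0.611, 0.227] pointing down, gripper open.
Joint ranges: [-176.03, 176.03], [-82.01, 121.73], [-58.28, 71.71], [-173.87, 95.51], [-174.79, -0.11], [-173.66, 173.66]. Speed limits (degrees/s): [136.94, 136.94, 172.46, 180, 180, 180].

### API

Orientations are given as [roll, pitch, yaw] about the fixed x, y, z axes, in that order (R = Rz(yaw) Ry(pitch) Rx(roll)).
In Python, from plant import r gives the robot as it stands. The module is installed in compiled form; this text tells all that it offers.
- The arm moves only by the tool servo_tool, never from a script. Its argument "targets" is a list of rows, each an object of numbers: "dx", "dy", "dz": the shift along the world's x, y, z in cm; "spin": the turn about the world's z in rad; "grip": the opening in per cent of the stroke, from 0 (shut) to 100 (fully open). A call has exactly 10 rows; each row is the pose to reach, as a shift and turn from the pose commanded when the call began; what a row does not reach only later rows make up. A row lasts 1/12 s, in which the tool goes at most 41.7 mm and 7.16 degrees, less where a joint would pass 70% of its speed; a pose out of reach is approached as far as the arm can. A call with a gripper value outside its range is refused whole. The fingers move at their own pace and stop on an object; "squeeze" is the grip in N (left out, the last holds). Time passes only in rows, so rows that repeat a pose let the fingers close, or fill a call up. It gives the time, the measured TCP pose, the force and the opening at its end, in the units of the state.
- r.get_state(): the state, without advancing time (a new reading comes with each control period).
- r.capture(name): name is "side" or "top" or "wrist"; returns the picture (420x560x3 uint8, blue, green, red); there is no depth.
- r.get_calibration(name): a dict with "K" (3x3 intrinsics, pixels), "extrinsics" (4x4, takes a point from camera to world coordinates). Camera axes: x right, y down, z forward; pixel columns grow to the right and rows downward; lengths in m; the calibration is good to about 2 mm. A picture is of the moment at which its call begins: read the wrist's pose just before it. get_calibration takes no time and is no camera call; for the wrist camera it gives the pose at the moment of the call.
- r.close_job(): hands the job in, once; it reports no verdict.
Trained networks look in the newest picture that a camera, given by its name, has taken for a name from the list of things; names that differ only in an ending like _2 or _b are one class to them, and where a whole thing is asked for, a point or a joint stands for the part that bears it (a point fixed in the world has none). Each returns a list of dicts, best first, with "p" (0 to 1); they miss things now and then, are a little off and sometimes report something else, mostly with a low value. They report only what shows in the picture. A call takes as long as a camera call.
- r.cut_out(name, camera): "mask" (420x560 bool, what is visible of it) and "extent" ([left, top, right, bottom] in pixels, round what is visible of it).
The state is a dict: "time_s": time; "joints": joint angles; "qd": joint speeds; "joint_torque": joint torques, N m; "tcp_pos": TCP position; "eef_rot": TCP orientation; "contact_force": force on the tool from outside, world axes, zero at the start; "moment": the same for the moment, N m; "gripper_width": finger opening in m.
Only numpy, scipy, OpenCV 4.12 (cv2) and the standard library are available. Lean on these libraries where they do the work, as an engineer would, in place of code of your own. Each camera call takes 0.05 s, during which the arm holds its last target. There are 200 camera calls.

## Working session

There is one attempt and no reset: what is moved stays moved. The work goes in short steps, Python scripts to look and compute and a tool call to move; the robot and the scene stay as the last step left them, time stands still between calls to the robot, and variables do not carry over. Pictures are saved under pics/ and viewed, about 8 in all and at most 12, crops included, and the job is handed in when it is done.

Besides the shell and the picture viewer there is one more tool, called after "Emit:" by a JSON object that holds its "api" and its "payload". servo_tool: Moves the arm, as the interface text tells. Its arguments: {"type":"object","properties":{"targets":{"type":"array"},"squeeze":{"type":"number"}},"required":["targets"]}

```bash
mkdir -p pics; python3 - <<'E'
from plant import r
import cv2,numpy as np
print(r.get_state()); print(r.grasp_offset)
ims=[]
for c in("side","top"):
    im=r.capture(c); cv2.imwrite(f"pics/{c}0.png",im)
    k=r.get_calibration(c);print(c,np.round(k["K"],1).tolist(),np.round(k["extrinsics"],4).tolist())
    for n in("sampler","pawl","carousel","handle_end","vial0_mid","tab","pawl_end","hub"):
        for d in r.cut_out(n,c)[:6]:
            m=d["mask"];ys,xs=np.nonzero(m);print(c,n,round(d["p"],2),d["extent"],m.sum(),xs.mean().round(1),ys.mean().round(1))
E
```

```text
{'time_s': 0.0, 'joints': array([-4.84091523e+01,  2.05915125e+01,  6.32826039e-01, -1.97689955e-02,
       -7.01346097e+01, -1.65084475e+01]), 'qd': array([ 0.0059938 ,  0.06627445, -0.02997144, -0.0288201 , -0.07026208,
        0.07455041]), 'joint_torque': array([ 3.86285219e-04, -5.82716346e+01,  2.93060070e+01,  6.99741930e+00,
        6.86577841e-03, -1.55766948e-04]), 'tcp_pos': array([ 0.28592895, -0.61090785,  0.22561571]), 'eef_rot': array([ 1.79905269e+02, -8.69536377e-03, -1.54924325e+02]), 'contact_force': array([ 0.21024255,  0.26183309, -0.04477866]), 'moment': array([ 0.0557074 ,  0.01344849, -0.04461945]), 'gripper_width': 0.08779370822726607}
-0.0188
side [[527.9, 0.0, 274.0], [0.0, 527.9, 213.3], [0.0, 0.0, 1.0]] [[-0.9945, -0.0634, 0.0828, 0.4441], [-0.1043, 0.5986, -0.7942, 0.95], [0.0008, -0.7985, -0.602, 0.8183], [0.0, 0.0, 0.0, 1.0]]
side sampler 0.76 [171.4, 167.2, 325.4, 284.6] 10961 248.0 226.7
side pawl 0.65 [264.5, 170.4, 293.3, 192.6] 252 279.4 183.7
side carousel 0.89 [207.9, 180.8, 303.3, 249.7] 4097 255.7 219.8
side handle_end 0.81 [209.6, 180.0, 302.
[... 396 characters left out ...]
, 1.0]] [[-0.0243, -0.9808, 0.1934, 0.3033], [-0.9997, 0.0252, 0.0021, 0.0073], [-0.0069, -0.1933, -0.9811, 1.4205], [0.0, 0.0, 0.0, 1.0]]
top sampler 0.89 [232.2, 134.7, 352.0, 267.9] 11160 294.5 206.9
top pawl 0.59 [324.0, 213.1, 337.4, 237.5] 147 329.6 223.2
top carousel 0.71 [250.2, 172.4, 332.6, 252.9] 5111 290.9 211.9
top handle_end 0.89 [252.4, 172.0, 332.7, 250.0] 5051 290.8 211.5
top handle_end 0.19 [182.9, 263.1, 227.8, 277.6] 243 207.9 269.5
top vial0_mid 0.32 [336.4, 256.6, 411.4, 323.9] 758 375.5 286.1
top vial0_mid 0.15 [203.7, 145.2, 229.9, 178.3] 594 216.7 161.7
top tab 0.67 [327.3, 210.1, 336.1, 236.6] 143 329.5 223.8
top hub 0.7 [252.1, 169.9, 331.1, 251.8] 5096 290.5 211.5
```

```bash
ls pics
```

```text
side0.png
top0.png
```

```bash
python3 - <<'E'
import cv2,numpy as np
a=cv2.imread("pics/top0.png")[110:330,180:430];b=cv2.imread("pics/side0.png")[140:320,140:340]
a=cv2.resize(a,None,fx=3.2,fy=3.2*.8333/.8333*0.85,interpolation=2) if 0 else cv2.resize(a,(680,598),interpolation=cv2.INTER_CUBIC)
b=cv2.resize(b,(660,594),interpolation=cv2.INTER_CUBIC)
cv2.imwrite("pics/topc.png",a);cv2.imwrite("pics/sidec.png",b)
E
```

```text
(no output)
```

View pics/topc.png

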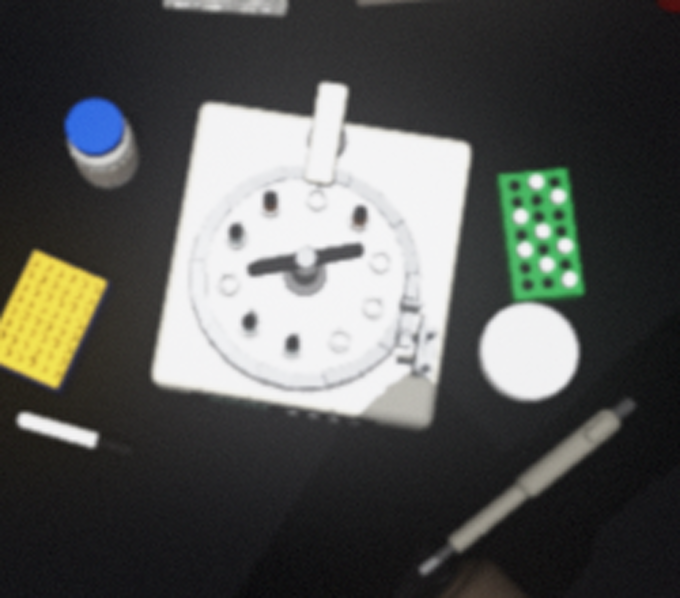

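View pics/sidec.png

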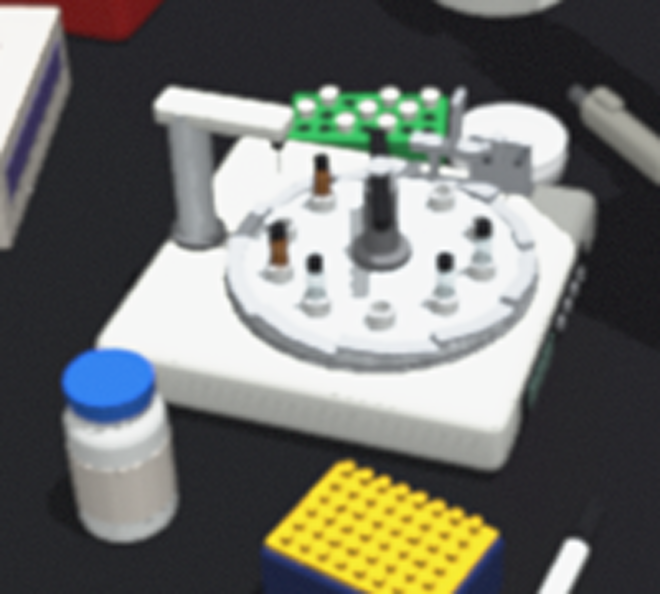

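Both views show the changer, column to the rear (world +x), turned slightly clockwise. In the top crop the handle runs (249,268)–(362,249) and the pawl is at (412,340). I'll fit the machine pose to picked points.

```bash
cat > h.py <<'E'
from plant import r
import cv2,numpy as np
from scipy.optimize import least_squares
def project(P,cal):
    E=np.linalg.inv(cal["extrinsics"]);p=(E[:3,:3]@np.asarray(P).T).T+E[:3,3];q=(cal["K"]@p.T).T
    return q[:,:2]/q[:,2:]
def place(q,M):
    M=np.asarray(M,float)/1000;c,s=np.cos(q[2]),np.sin(q[2])
    return np.c_[q[0]+c*M[:,0]-s*M[:,1],q[1]+s*M[:,0]+c*M[:,1],M[:,2]]
def pol(R,a,z): a=np.radians(a);return [R*np.cos(a),R*np.sin(a),z]
E
python3 - <<'E'
from h import *
# (model pt, turns with carousel?, crop px)
T=[(pol(74,36,107),1,(270,200)),(pol(74,72,107),1,(236,231)),(pol(74,144,107),1,(250,319)),(pol(74,180,107),1,(292,342)),(pol(74,324,107),1,(360,212)),
(pol(74,0,82),1,(317,201)),(pol(74,108,82),1,(229,285)),(pol(74,216,82),1,(340,342)),(pol(74,252,82),1,(372,308)),(pol(74,288,82),1,(380,262)),
(pol(55,90,143),1,(248,269)),(pol(55,270,143),1,(363,249))]
S=[(pol(74,36,107),1,(279,230)),(pol(74,72,107),1,(315,263)),(pol(74,144,107),1,(445,262)),(pol(74,180,107),1,(482,228)),(pol(74,324,107),1,(321,162)),
(pol(74,108,82),1,(380,314)),(pol(74,252,82),1,(443,194))]
ct,cs=r.get_calibration("top"),r.get_calibration("side")
pt=np.array([t[2] for t in T])/[2.72,598/220]+[180,110]; ps=np.array([t[2] for t in S])/3.3+[140,140]
mt=np.array([t[0] for t in T]);ms=np.array([t[0] for t in S])
f=lambda q,both=3:np.r_[(project(place(q,mt),ct)-pt).ravel()*(both&1),(project(place(q,ms),cs)-ps).ravel()*(both>>1)]
for b in(3,1,2):
    s=least_squares(f,[.4,-.02,-.15],args=(b,),loss="soft_l1");print(b,s.x.round(4),np.degrees(s.x[2]).round(2),np.sqrt((s.fun**2).mean()));
    if b==3:q=s.x;print(f(q).reshape(-1,2).round(1).tolist())
# tab/pawl check, housing
print("pawl pts top",((project(place(q,[[-22,-102.5,130],[-50,-102.5,98],[10,-102.5,98],[74,0,173],[74,0,124]]),ct)-[180,110])*2.72).round().tolist())
print("side",((project(place(q,[[-22,-102.5,130],[-50,-102.5,98],[10,-102.5,98],[74,0,173],[74,0,124]]),cs)-140)*3.3).round().tolist())
c,sn=np.cos(q[2]),np.sin(q[2]);print("ex",c,sn)
np.save("q.npy",q)
print(place(q,[[-12,-102.5,126],[-16,57,130]]).round(4))
E
```

```text
3 [ 0.5871 -0.0192 -0.1923] -11.02 1.7869493424579392
[[0.0, -0.8], [-0.2, -0.1], [-0.6, 0.5], [-0.0, 0.3], [0.3, 0.2], [0.0, -1.2], [-0.4, -0.8], [-0.1, -0.7], [0.6, -0.5], [0.4, -0.6], [-0.6, -7.7], [0.7, 6.8], [-0.1, 0.6], [0.3, 0.5], [0.4, 0.5], [0.8, 0.6], [0.5, 0.4], [0.5, -2.2], [0.1, -1.1]]
1 [ 0.5861 -0.0191 -0.1863] -10.68 1.6791495621474353
2 [ 0.588  -0.0197 -0.1967] -11.27 0.47117691548137886
pawl pts top [[412.0, 302.0], [404.0, 338.0], [414.0, 276.0], [319.0, 172.0], [318.0, 186.0]]
side [[455.0, 112.0], [491.0, 155.0], [414.0, 141.0], [277.0, 114.0], [281.0, 173.0]]
ex 0.9815760144402179 -0.19107204891259488
[[ 0.5558 -0.1175  0.126 ]
 [ 0.5823  0.0398  0.13  ]]
```

```bash
python3 - <<'E'
from h import *
T=[(36,107,270,200),(72,107,236,231),(144,107,250,319),(180,107,292,342),(324,107,360,212),(0,82,317,201),(108,82,229,285),(216,82,340,342),(252,82,372,308),(288,82,380,262)]
S=[(36,107,279,230),(72,107,315,263),(144,107,445,262),(180,107,482,228),(324,107,321,162),(252,82,443,194)]
ct,cs=r.get_calibration("top"),r.get_calibration("side")
mt=np.array([pol(74,a,z) for a,z,_,_ in T]);ms=np.array([pol(74,a,z) for a,z,_,_ in S])
pt=np.array([t[2:] for t in T])/2.72+[180,110];ps=np.array([t[2:] for t in S])/3.3+140
f=lambda q:np.r_[(project(place(q,mt),ct)-pt).ravel(),(project(place(q,ms),cs)-ps).ravel()]
s=least_squares(f,[.58,-.02,-.19]);q=s.x;np.save("q.npy",q);print(q,np.degrees(q[2]),np.sqrt((s.fun**2).mean()))
print(place(q,[[-2,-102.5,180]]))
for a in(90,100,104,108,112): print(a,((project(place(q,[pol(55,a,143),pol(55,a+180,143)]),ct)-[180,110])*2.72).round(0).tolist())
print("tabs",((project(place(q,[[-22,-92.5,145],[-22,-112.5,145],[-22,-92.5,103],[-22,-112.5,103]]),cs)-140)*3.3).round(0).tolist())
E
```

```text
[ 0.58706884 -0.01930584 -0.19462377] -11.151120528823064 0.5248811540150626
[[ 0.56528337 -0.1194839   0.18      ]]
90 [[246.0, 248.0], [365.0, 268.0]]
100 [[246.0, 258.0], [366.0, 258.0]]
104 [[246.0, 262.0], [366.0, 254.0]]
108 [[246.0, 266.0], [365.0, 249.0]]
112 [[247.0, 271.0], [364.0, 245.0]]
tabs [[452.0, 102.0], [460.0, 87.0], [451.0, 150.0], [459.0, 136.0]]
```

Emit:
{"api": "servo_tool", "payload": {"targets": [{"dx": 1,"dy": 2,"dz": 0.5,"spin": -0.05,"grip": 0},{"dx": 3,"dy": 5,"dz": 1,"spin": -0.12,"grip": 0},{"dx": 5,"dy": 8.5,"dz": 1,"spin": -0.2,"grip": 0},{"dx": 7,"dy": 12,"dz": 1,"spin": -0.28,"grip": 0},{"dx": 9,"dy": 15.5,"dz": 1,"spin": -0.36,"grip": 0},{"dx": 11,"dy": 19,"dz": 1,"spin": -0.44,"grip": 0},{"dx": 13,"dy": 22.5,"dz": 1,"spin": -0.52,"grip": 0},{"dx": 15,"dy": 26,"dz": 1,"spin": -0.6,"grip": 0},{"dx": 17,"dy": 29.5,"dz": 1,"spin": -0.63,"grip": 0},{"dx": 18,"dy": 31.5,"dz": 1,"spin": -0.63,"grip": 0}]}}

```text
time_s: 1.73
tcp_pos: [0.4677, -0.2934, 0.2369]
eef_rot: [180.0, 0.1, 169.0]
contact_force: [-0.2, 0.3, -0.2]
gripper_width: 0.0269
```

Emit:
{"api": "servo_tool", "payload": {"targets": [{"dx": 2,"dy": 3,"spin": 0,"grip": 0},{"dx": 3.5,"dy": 6.5,"grip": 0},{"dx": 5.5,"dy": 10,"grip": 0},{"dx": 7.5,"dy": 13,"grip": 0},{"dx": 9,"dy": 16,"grip": 0},{"dx": 9.8,"dy": 17.4,"grip": 0},{"dx": 9.8,"dy": 17.4,"dz": -2,"grip": 0},{"dx": 9.8,"dy": 17.4,"dz": -4.5,"grip": 0},{"dx": 9.8,"dy": 17.4,"dz": -6,"grip": 0},{"dx": 9.8,"dy": 17.4,"dz": -6,"grip": 0}]}}

```text
validation failed for argument at $.ta...
```

```bash
cat >> h.py <<'E'
def tcp():
    s=r.get_state();q=np.load("q.npy");c,sn=np.cos(q[2]),np.sin(q[2]);d=s["tcp_pos"][:2]-q[:2]
    print("machine",np.round([1000*(c*d[0]+sn*d[1]),1000*(-sn*d[0]+c*d[1]),1000*s["tcp_pos"][2]],1),"t",s["time_s"],"F",s["contact_force"].round(1),"w",round(s["gripper_width"],4))
E
python3 - <<'E'
from h import *
tcp()
a=cv2.resize(r.capture("side")[140:260,240:320],(400,600),interpolation=2)
b=cv2.resize(r.capture("wrist"),(400,300))
c=cv2.resize(r.capture("top")[170:260,270:390],(400,300))
cv2.imwrite("pics/m1.png",np.hstack([a,np.vstack([b,c])]))
E
```

```text
machine [ -64.1 -292.   236.9] t 1.7333 F [-0.2  0.3 -0.2] w 0.0269
```

View pics/m1.png

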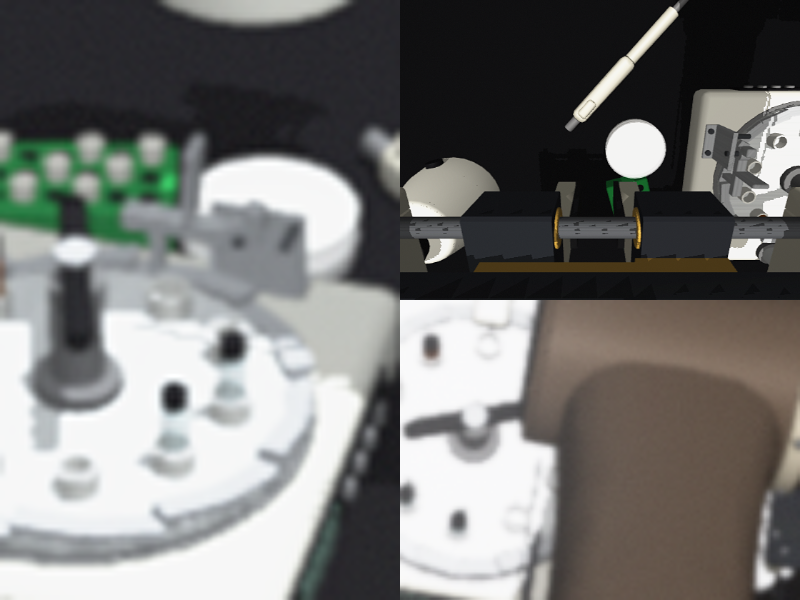

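The call was refused, probably because every row needs every key. The picture still shows the pawl in the teeth: tab at crop (192,175), bracket at (258,245). I'll resend with complete rows.

Emit:
{"api": "servo_tool", "payload": {"targets": [{"dx": 2,"dy": 3,"dz": 0,"spin": 0,"grip": 0},{"dx": 3.5,"dy": 6.5,"dz": 0,"spin": 0,"grip": 0},{"dx": 5.5,"dy": 10,"dz": 0,"spin": 0,"grip": 0},{"dx": 7.5,"dy": 13,"dz": 0,"spin": 0,"grip": 0},{"dx": 9,"dy": 16,"dz": 0,"spin": 0,"grip": 0},{"dx": 9.8,"dy": 17.4,"dz": 0,"spin": 0,"grip": 0},{"dx": 9.8,"dy": 17.4,"dz": -2,"spin": 0,"grip": 0},{"dx": 9.8,"dy": 17.4,"dz": -4.5,"spin": 0,"grip": 0},{"dx": 9.8,"dy": 17.4,"dz": -6,"spin": 0,"grip": 0},{"dx": 9.8,"dy": 17.4,"dz": -6,"spin": 0,"grip": 0}]}}

```text
time_s: 2.72
tcp_pos: [0.5618, -0.1231, 0.173]
eef_rot: [-179.9, -0.3, 168.9]
contact_force: [-0.4, -0.2, -0.1]
gripper_width: 0.0008
```

```bash
python3 - <<'E'
from h import *
tcp()
a=cv2.resize(r.capture("side")[130:250,240:320],(400,600),interpolation=2)
b=cv2.resize(r.capture("wrist")[120:,:],(400,300))
c=cv2.resize(r.capture("top")[170:260,270:390],(400,300))
cv2.imwrite("pics/m2.png",np.hstack([a,np.vstack([b,c])]))
E
```

```text
machine [  -4.7 -106.7  173. ] t 2.7167 F [-0.4 -0.2 -0.1] w 0.0008
```

View pics/m2.png

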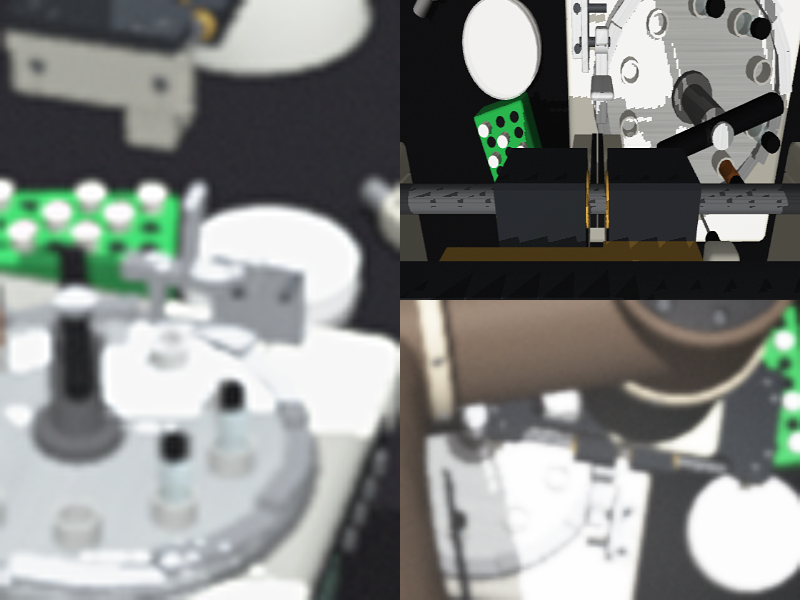

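The tip is above the spot just ahead of the tab, which shows at crop (195,215). Lowering beside it next.

Emit:
{"api": "servo_tool", "payload": {"targets": [{"dx": 0.05,"dy": 0.25,"dz": -0.5,"spin": 0,"grip": 0},{"dx": 0.05,"dy": 0.25,"dz": -1.5,"spin": 0,"grip": 0},{"dx": 0.05,"dy": 0.25,"dz": -2.5,"spin": 0,"grip": 0},{"dx": 0.05,"dy": 0.25,"dz": -3.5,"spin": 0,"grip": 0},{"dx": 0.05,"dy": 0.25,"dz": -4.3,"spin": 0,"grip": 0},{"dx": 0.05,"dy": 0.25,"dz": -4.8,"spin": 0,"grip": 0},{"dx": 0.05,"dy": 0.25,"dz": -4.8,"spin": 0,"grip": 0},{"dx": -0.25,"dy": 0.3,"dz": -4.8,"spin": 0,"grip": 0},{"dx": -0.6,"dy": 0.37,"dz": -4.8,"spin": 0,"grip": 0},{"dx": -0.6,"dy": 0.37,"dz": -4.8,"spin": 0,"grip": 0}]}}

```text
time_s: 3.7
tcp_pos: [0.5578, -0.1185, 0.1291]
eef_rot: [180.0, 0.0, 169.0]
contact_force: [-0.4, -0.3, -0.6]
gripper_width: 0.0001
```

```bash
python3 - <<'E'
from h import *
tcp()
E
```

```text
machine [  -9.5 -103.   129.1] t 3.7 F [-0.4 -0.3 -0.6] w 0.0001
```

Emit:
{"api": "servo_tool", "payload": {"targets": [{"dx": -0.4,"dy": 0.08,"dz": 0,"spin": 0,"grip": 0},{"dx": -0.8,"dy": 0.15,"dz": 0.2,"spin": 0,"grip": 0},{"dx": -1.2,"dy": 0.23,"dz": 0.4,"spin": 0,"grip": 0},{"dx": -1.55,"dy": 0.31,"dz": 0.55,"spin": 0,"grip": 0},{"dx": -1.95,"dy": 0.39,"dz": 0.7,"spin": 0,"grip": 0},{"dx": -2.35,"dy": 0.46,"dz": 0.8,"spin": 0,"grip": 0},{"dx": -2.75,"dy": 0.54,"dz": 0.85,"spin": 0,"grip": 0},{"dx": -3.15,"dy": 0.62,"dz": 0.9,"spin": 0,"grip": 0},{"dx": -3.55,"dy": 0.7,"dz": 0.9,"spin": 0,"grip": 0},{"dx": -3.95,"dy": 0.77,"dz": 0.9,"spin": 0,"grip": 0}]}}

```text
time_s: 4.53
tcp_pos: [0.5181, -0.1109, 0.1375]
eef_rot: [180.0, -0.0, 169.0]
contact_force: [0.0, -1.0, -0.3]
gripper_width: 0.0004
```

```bash
python3 - <<'E'
from h import *
tcp()
a=cv2.resize(r.capture("side")[130:250,240:320],(400,600),interpolation=2)
b=cv2.resize(r.capture("wrist")[120:,:],(400,300))
c=cv2.resize(r.capture("top")[170:260,270:390],(400,300))
cv2.imwrite("pics/m3.png",np.hstack([a,np.vstack([b,c])]))
E
```

```text
machine [ -50.  -103.2  137.5] t 4.5333 F [ 0.  -1.  -0.3] w 0.0004
```

View pics/m3.png

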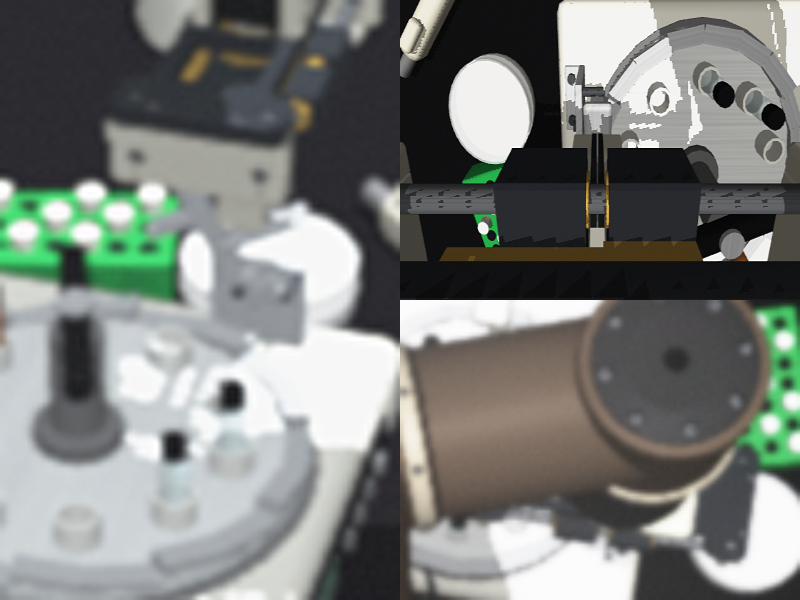

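The pawl is lifted: its nose shows at crop (165,215) and the tab is tilting back at (290,210). I'll continue over centre, then leave rearward and up.

Emit:
{"api": "servo_tool", "payload": {"targets": [{"dx": -0.4,"dy": 0.08,"dz": 0,"spin": 0,"grip": 0},{"dx": -0.8,"dy": 0.15,"dz": 0,"spin": 0,"grip": 0},{"dx": -1.2,"dy": 0.23,"dz": 0.1,"spin": 0,"grip": 0},{"dx": -1.6,"dy": 0.31,"dz": 0.3,"spin": 0,"grip": 0},{"dx": -2.0,"dy": 0.39,"dz": 0.6,"spin": 0,"grip": 0},{"dx": -2.5,"dy": 0.5,"dz": 1.0,"spin": 0,"grip": 0},{"dx": -3.0,"dy": 0.6,"dz": 1.8,"spin": 0,"grip": 0},{"dx": -3.5,"dy": 0.7,"dz": 3.5,"spin": 0,"grip": 0},{"dx": -3.5,"dy": 0.7,"dz": 5.5,"spin": 0,"grip": 0},{"dx": -3.5,"dy": 0.7,"dz": 7.5,"spin": 0,"grip": 0}]}}

```text
time_s: 5.52
tcp_pos: [0.4829, -0.1039, 0.2141]
eef_rot: [-180.0, 0.0, 169.0]
contact_force: [0.2, 0.5, 0.1]
gripper_width: 0.0003
```

```bash
python3 - <<'E'
from h import *
tcp()
a=cv2.resize(r.capture("side")[130:250,240:320],(400,600),interpolation=2)
b=cv2.resize(r.capture("wrist")[120:,:],(400,300))
c=cv2.resize(r.capture("top")[170:260,270:390],(400,300))
cv2.imwrite("pics/m4.png",np.hstack([a,np.vstack([b,c])]))
E
```

```text
machine [ -85.9 -103.1  214.1] t 5.5167 F [0.2 0.5 0.1] w 0.0003
```

View pics/m4.png

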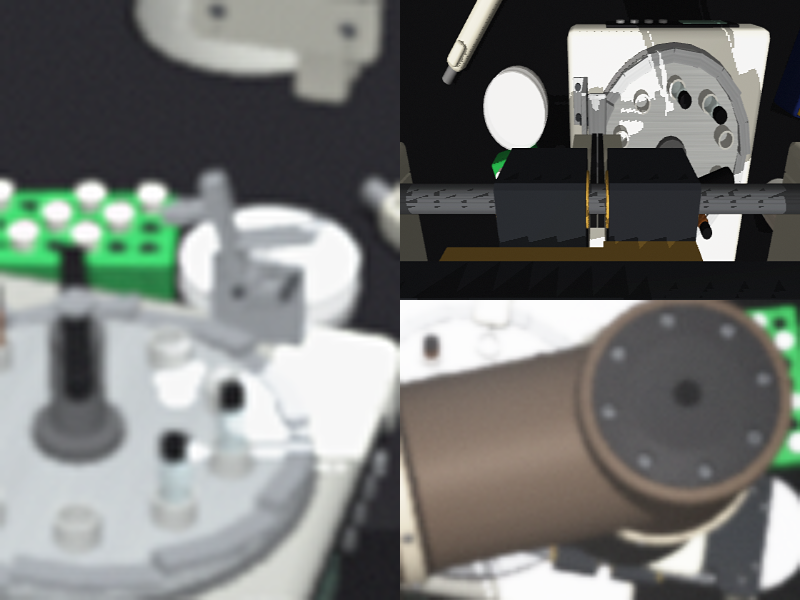

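The pawl rests on its stop: arm upright at crop (215,200), tab lying back at (290,235). Next I go to the left side of the carousel, behind the handle's left end.

Emit:
{"api": "servo_tool", "payload": {"targets": [{"dx": 1,"dy": 2,"dz": 0.3,"spin": 0,"grip": 0},{"dx": 2.5,"dy": 5,"dz": 0.3,"spin": 0,"grip": 0},{"dx": 4,"dy": 8.5,"dz": 0.3,"spin": 0,"grip": 0},{"dx": 5.5,"dy": 11.5,"dz": 0.3,"spin": 0,"grip": 0},{"dx": 6.7,"dy": 14,"dz": 0.3,"spin": 0,"grip": 0},{"dx": 7.1,"dy": 15.2,"dz": 0,"spin": 0,"grip": 0},{"dx": 7.1,"dy": 15.2,"dz": -2,"spin": 0,"grip": 0},{"dx": 7.1,"dy": 15.2,"dz": -4.5,"spin": 0,"grip": 0},{"dx": 7.1,"dy": 15.2,"dz": -6.5,"spin": 0,"grip": 0},{"dx": 7.1,"dy": 15.2,"dz": -6.5,"spin": 0,"grip": 0}]}}

```text
time_s: 6.5
tcp_pos: [0.5513, 0.0472, 0.1431]
eef_rot: [-179.8, -0.4, 168.9]
contact_force: [-1.2, 0.0, -1.0]
gripper_width: 0.0006
```

```bash
python3 - <<'E'
from h import *
tcp()
E
```

```text
machine [-47.9  58.3 143.1] t 6.5 F [-1.2  0.  -1. ] w 0.0006
```

Emit:
{"api": "servo_tool", "payload": {"targets": [{"dx": 0,"dy": 0,"dz": -0.8,"spin": 0,"grip": 0},{"dx": 0,"dy": 0,"dz": -1.6,"spin": 0,"grip": 0},{"dx": 0,"dy": 0,"dz": -1.6,"spin": 0,"grip": 0},{"dx": 0.5,"dy": -0.1,"dz": -1.6,"spin": 0,"grip": 0},{"dx": 1.0,"dy": -0.2,"dz": -1.6,"spin": 0,"grip": 0},{"dx": 1.4,"dy": -0.28,"dz": -1.6,"spin": 0,"grip": 0},{"dx": 1.8,"dy": -0.36,"dz": -1.6,"spin": 0,"grip": 0},{"dx": 2.2,"dy": -0.43,"dz": -1.6,"spin": 0,"grip": 0},{"dx": 2.6,"dy": -0.51,"dz": -1.6,"spin": 0,"grip": 0},{"dx": 3.0,"dy": -0.59,"dz": -1.6,"spin": 0,"grip": 0}]}}

```text
time_s: 7.33
tcp_pos: [0.5851, 0.0422, 0.1316]
eef_rot: [180.0, -0.0, 169.0]
contact_force: [-2.3, 3.2, 1.0]
gripper_width: 0.0004
```

```bash
python3 - <<'E'
from h import *
tcp()
a=cv2.resize(r.capture("side")[145:265,190:310],(500,500),interpolation=2)
b=cv2.resize(r.capture("wrist"),(300,225))
c=cv2.resize(r.capture("top")[150:270,230:350],(300,275))
cv2.imwrite("pics/m5.png",np.hstack([a,np.vstack([b,c])]))
E
```

```text
machine [-13.9  59.9 131.6] t 7.3333 F [-2.3  3.2  1. ] w 0.0004
```

View pics/m5.png

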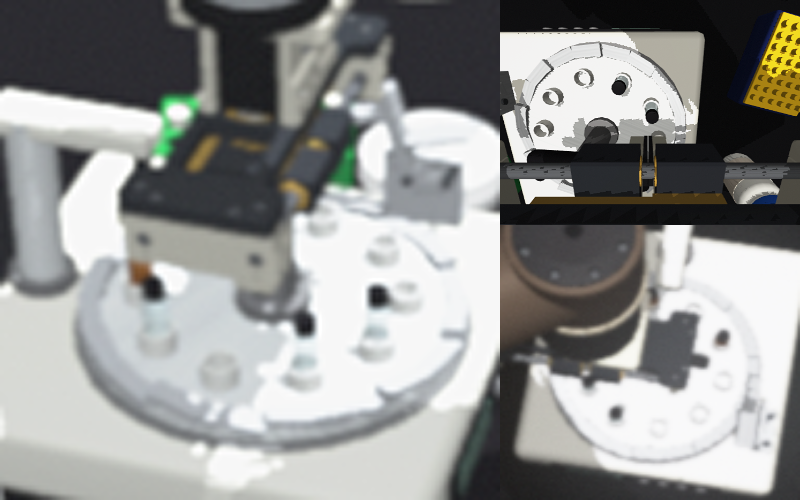

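The carousel turns under light contact (about 4 N). I'll push on to just short of one notch, then back off to measure.

Emit:
{"api": "servo_tool", "payload": {"targets": [{"dx": 0.3,"dy": -0.06,"dz": 0,"spin": 0,"grip": 0},{"dx": 0.6,"dy": -0.12,"dz": 0,"spin": 0,"grip": 0},{"dx": 0.85,"dy": -0.17,"dz": 0,"spin": 0,"grip": 0},{"dx": 0.85,"dy": -0.17,"dz": 0,"spin": 0,"grip": 0},{"dx": 0.85,"dy": -0.17,"dz": 0,"spin": 0,"grip": 0},{"dx": 0.3,"dy": -0.06,"dz": 0,"spin": 0,"grip": 0},{"dx": -0.5,"dy": 0.1,"dz": 0,"spin": 0,"grip": 0},{"dx": -1.5,"dy": 0.3,"dz": 0.5,"spin": 0,"grip": 0},{"dx": -3,"dy": 0.6,"dz": 3,"spin": 0,"grip": 0},{"dx": -6,"dy": 1.2,"dz": 6,"spin": 0,"grip": 0}]}}

```text
time_s: 8.32
tcp_pos: [0.5244, 0.0536, 0.1897]
eef_rot: [-179.8, -0.2, 169.0]
contact_force: [0.9, 1.5, 1.4]
gripper_width: 0.0003
```

Emit:
{"api": "servo_tool", "payload": {"targets": [{"dx": -3,"dy": 0,"dz": 2,"spin": 0,"grip": 0},{"dx": -6,"dy": 0,"dz": 2.5,"spin": 0,"grip": 0},{"dx": -9,"dy": 0,"dz": 2.5,"spin": 0,"grip": 0},{"dx": -10,"dy": -3,"dz": 2.5,"spin": 0,"grip": 0},{"dx": -10,"dy": -6,"dz": 2.5,"spin": 0,"grip": 0},{"dx": -10,"dy": -9,"dz": 2.5,"spin": 0,"grip": 0},{"dx": -10,"dy": -12,"dz": 2.5,"spin": 0,"grip": 0},{"dx": -10,"dy": -15,"dz": 2.5,"spin": 0,"grip": 0},{"dx": -10,"dy": -16,"dz": 2.5,"spin": 0,"grip": 0},{"dx": -10,"dy": -16,"dz": 2.5,"spin": 0,"grip": 0}]}}

```text
time_s: 9.15
tcp_pos: [0.4245, -0.1075, 0.216]
eef_rot: [180.0, 0.0, 168.8]
contact_force: [-1.1, 0.5, 0.0]
gripper_width: 0.0004
```

```bash
python3 - <<'E'
from h import *
tcp()
a=r.capture("side");c=r.capture("top");cv2.imwrite("pics/side6.png",a);cv2.imwrite("pics/top6.png",c)
q=np.load("q.npy")
ct=r.get_calibration("top");cs=r.get_calibration("side")
a=cv2.resize(a[160:260,200:310],(440,400),interpolation=2);c=cv2.resize(c[160:260,235:345],(360,327),interpolation=2)
cv2.imwrite("pics/m6.png",np.hstack([a,cv2.copyMakeBorder(c,0,73,0,0,0)]))
for ang in(68,72,76):print(ang,((project(place(q,[pol(55,ang,143),pol(55,ang+180,143)]),ct)-[235,160])*3.27+[440,0]).round(0).tolist())
E
```

```text
machine [-142.5 -118.   216. ] t 9.15 F [-1.1  0.5  0. ] w 0.0004
68 [[566.0, 110.0], [690.0, 184.0]]
72 [[564.0, 114.0], [692.0, 180.0]]
76 [[562.0, 118.0], [694.0, 175.0]]
```

View pics/m6.png

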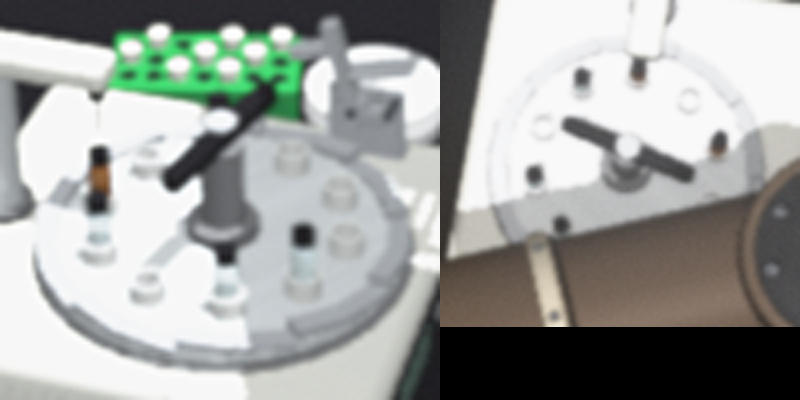

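The amber vial is nearly under the needle, the pawl is still up, and the handle runs (567,124)–(688,175). Measuring the angle now.

```bash
cat >> h.py <<'E'
def handle_angle(im):
    q=np.load("q.npy");ct=r.get_calibration("top")
    K,E=ct["K"],ct["extrinsics"]
    m=((im.max(2)<95)*255).astype(np.uint8)
    z=np.zeros_like(m);c=project(place(q,[[0,0,143]]),ct)[0];cv2.circle(z,(int(c[0]+.5),int(c[1]+.5)),24,255,-1)
    n,l,s,ce=cv2.connectedComponentsWithStats(m&z);i=1+np.argmax(s[1:,4])
    ys,xs=np.nonzero(l==i)
    d=np.linalg.inv(K)@np.c_[xs,ys,np.ones(len(xs))].T;d=E[:3,:3]@d;t=(.141-E[2,3])/d[2];P=(E[:3,3:]+d*t)[:2].T
    P=P-place(q,[[0,0,141]])[0,:2];P=P[(np.hypot(*P.T)>.02)]
    C=P.T@P;w,v=np.linalg.eigh(C);return np.degrees(np.arctan2(v[1,1],v[0,1])-q[2])%180,len(P)
E
python3 - <<'E'
from h import *
q=np.load("q.npy");cs=r.get_calibration("side")
for f in("top0","top6"):print(f,handle_angle(cv2.imread(f"pics/{f}.png")))
M=[(36,107,100,153),(72,107,98,201),(144,107,227,256),(180,107,303,235)]
px=np.array([m[2:] for m in M])/4+[200,160]
f=lambda a:(project(place(q,[pol(74,m[0]+a[0],m[1]) for m in M]),cs)-px).ravel()
s=least_squares(f,[-36.]);print(s.x,s.fun.round(1))
E
```

```text
top0 (np.float64(110.13716092382832), 46)
top6 (np.float64(74.87377263627315), 53)
[-34.51171498] [ 0.4  0.7  0.2  0.5 -0.4 -0.   0.2  0.8]
```

The turn is about -35° (-35.3 from the handle, -34.5 from the vials) against -36°. I'll nudge it about 1° more.

Emit:
{"api": "servo_tool", "payload": {"targets": [{"dx": 2,"dy": 3,"dz": 0,"spin": 0,"grip": 0},{"dx": 4,"dy": 6,"dz": 0,"spin": 0,"grip": 0},{"dx": 6,"dy": 9,"dz": 0,"spin": 0,"grip": 0},{"dx": 8,"dy": 12,"dz": 0,"spin": 0,"grip": 0},{"dx": 10,"dy": 15,"dz": 0,"spin": 0,"grip": 0},{"dx": 11.5,"dy": 15.7,"dz": -1,"spin": 0,"grip": 0},{"dx": 12.5,"dy": 15.5,"dz": -3,"spin": 0,"grip": 0},{"dx": 13,"dy": 15.4,"dz": -6,"spin": 0,"grip": 0},{"dx": 13,"dy": 15.4,"dz": -8.5,"spin": 0,"grip": 0},{"dx": 13,"dy": 15.4,"dz": -8.5,"spin": 0,"grip": 0}]}}

```text
time_s: 10.08
tcp_pos: [0.552, 0.0486, 0.1258]
eef_rot: [-179.8, -0.4, 169.0]
contact_force: [-1.1, -0.0, -0.6]
gripper_width: 0.0002
```

Emit:
{"api": "servo_tool", "payload": {"targets": [{"dx": 1,"dy": -0.2,"dz": 0,"spin": 0,"grip": 0},{"dx": 2,"dy": -0.4,"dz": 0,"spin": 0,"grip": 0},{"dx": 3,"dy": -0.6,"dz": 0,"spin": 0,"grip": 0},{"dx": 3.5,"dy": -0.7,"dz": 0,"spin": 0,"grip": 0},{"dx": 3.8,"dy": -0.77,"dz": 0,"spin": 0,"grip": 0},{"dx": 3.95,"dy": -0.8,"dz": 0,"spin": 0,"grip": 0},{"dx": 3.95,"dy": -0.8,"dz": 0,"spin": 0,"grip": 0},{"dx": 3.95,"dy": -0.8,"dz": 0,"spin": 0,"grip": 0},{"dx": 3.95,"dy": -0.8,"dz": 0,"spin": 0,"grip": 0},{"dx": 3.95,"dy": -0.8,"dz": 0,"spin": 0,"grip": 0}]}}

```text
time_s: 10.92
tcp_pos: [0.5948, 0.04, 0.1308]
eef_rot: [180.0, 0.0, 169.0]
contact_force: [0.4, -0.2, -0.2]
gripper_width: 0.0002
```

```bash
python3 - <<'E'
from h import *
tcp()
E
```

```text
machine [ -3.9  59.6 130.8] t 10.9167 F [ 0.4 -0.2 -0.2] w 0.0002
```

Emit:
{"api": "servo_tool", "payload": {"targets": [{"dx": -0.5,"dy": 0.1,"dz": 0,"spin": 0,"grip": 0},{"dx": -1.5,"dy": 0.3,"dz": 0.5,"spin": 0,"grip": 0},{"dx": -3.5,"dy": 0.7,"dz": 3,"spin": 0,"grip": 0},{"dx": -6,"dy": 1.0,"dz": 6,"spin": 0,"grip": 0},{"dx": -9,"dy": 0.5,"dz": 8.5,"spin": 0,"grip": 0},{"dx": -12,"dy": 0,"dz": 8.5,"spin": 0,"grip": 0},{"dx": -14,"dy": -3,"dz": 8.5,"spin": 0,"grip": 0},{"dx": -16,"dy": -6,"dz": 8.5,"spin": 0,"grip": 0},{"dx": -17,"dy": -9,"dz": 8.5,"spin": 0,"grip": 0},{"dx": -17,"dy": -11.5,"dz": 8.5,"spin": 0,"grip": 0}]}}

```text
time_s: 11.75
tcp_pos: [0.4219, -0.0761, 0.2166]
eef_rot: [179.9, 0.1, 169.1]
contact_force: [0.4, 0.3, 0.8]
gripper_width: 0.0002
```

Emit:
{"api": "servo_tool", "payload": {"targets": [{"dx": 0,"dy": -2,"dz": 0,"spin": 0,"grip": 0},{"dx": 0,"dy": -3,"dz": 0,"spin": 0,"grip": 0},{"dx": 0,"dy": -3,"dz": 0,"spin": 0,"grip": 0},{"dx": 0,"dy": -3,"dz": 0,"spin": 0,"grip": 0},{"dx": 0,"dy": -3,"dz": 0,"spin": 0,"grip": 0},{"dx": 0,"dy": -3,"dz": 0,"spin": 0,"grip": 0},{"dx": 0,"dy": -3,"dz": 0,"spin": 0,"grip": 0},{"dx": 0,"dy": -3,"dz": 0,"spin": 0,"grip": 0},{"dx": 0,"dy": -3,"dz": 0,"spin": 0,"grip": 0},{"dx": 0,"dy": -3,"dz": 0,"spin": 0,"grip": 0}]}}

```text
time_s: 12.58
tcp_pos: [0.425, -0.1047, 0.2157]
eef_rot: [-180.0, -0.0, 169.0]
contact_force: [-0.6, -0.1, 0.2]
gripper_width: 0.0004
```

```bash
python3 - <<'E'
from h import *
tcp()
a=r.capture("side");c=r.capture("top");cv2.imwrite("pics/side7.png",a);cv2.imwrite("pics/top7.png",c)
print(handle_angle(c))
s6=cv2.imread("pics/side6.png")
a=cv2.resize(a[160:260,200:310],(440,400),interpolation=2);b=cv2.resize(c[160:260,235:345],(360,327),interpolation=2)
cv2.imwrite("pics/m7.png",np.hstack([a,cv2.copyMakeBorder(b,0,73,0,0,0)]))
E
```

```text
machine [-142.5 -115.1  215.7] t 12.5833 F [-0.6 -0.1  0.2] w 0.0004
(np.float64(71.36934744304284), 63)
```

View pics/m7.png

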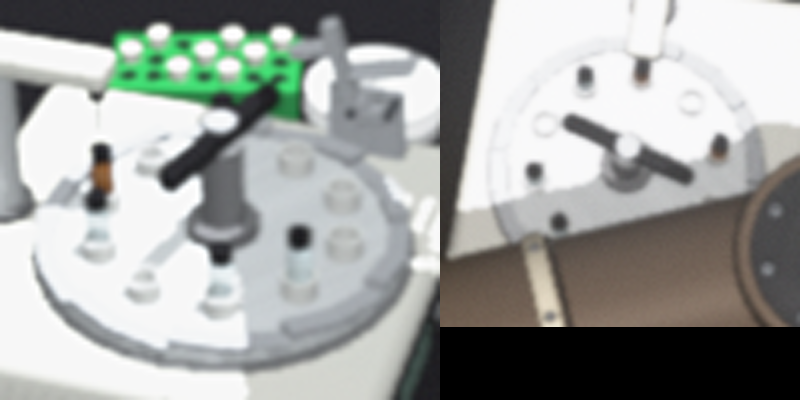

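The carousel moved a little further: vials at side crop (101,151), (96,199), (221,252) and (298,237). Re-fitting.

```bash
python3 - <<'E'
from h import *
q=np.load("q.npy");cs=r.get_calibration("side");ct=r.get_calibration("top")
M=[(36,107,101,151),(72,107,96,199),(144,107,221,252),(180,107,298,236)]
T=[(36,107,642,72),(72,107,586,77),(144,107,535,171),(180,107,560,222),(324,107,719,146)]
T6=[(36,107,638,72),(72,107,582,79),(144,107,535,174),(180,107,561,224),(324,107,718,143)]
px=np.array([m[2:] for m in M])/4+[200,160]
f=lambda a:(project(place(q,[pol(74,m[0]+a[0],m[1]) for m in M]),cs)-px).ravel()
s=least_squares(f,[-36.]);print(s.x,s.fun.round(1))
for X in(T6,T):
    pt=(np.array([m[2:] for m in X])-[440,0])/3.27+[235,160]
    g=lambda a:(project(place(q,[pol(74,m[0]+a[0],m[1]) for m in X]),ct)-pt).ravel()
    s=least_squares(g,[-36.]);print(s.x,s.fun.round(1))
# subpixel shift of side images around the disc: rotate-registration between start and now via phase of dark caps
import itertools
def caps(f):
    im=cv2.imread(f"pics/{f}.png");m=((im.max(2)<70)*255).astype(np.uint8)
    return m
print(place(q,[[-72,-102.5,150]]))
E
```

```text
[-36.74752475] [ 0.6  0.5  0.4  0.2 -0.3  1.   0.4  1. ]
[-33.95969246] [ 0.4 -1.9  0.1 -0.9 -0.4 -0.2  0.1  0.1  0.6 -0.9]
[-36.05577173] [ 0.2 -1.7 -0.2 -0.8 -0.6 -0.3 -0.4 -0.1  0.5 -0.8]
[[ 0.49660493 -0.10594608  0.15      ]]
```

Turn estimates are -36.1° (top, vials), -36.7° (side, vials) and -38.8° (handle, less exact), all inside the notch's play (-36° to -40°). Now behind the pawl's upright arm.

Emit:
{"api": "servo_tool", "payload": {"targets": [{"dx": 2.5,"dy": 0,"dz": 0,"spin": 0,"grip": 0},{"dx": 5,"dy": -0.1,"dz": 0,"spin": 0,"grip": 0},{"dx": 6.7,"dy": -0.1,"dz": 0,"spin": 0,"grip": 0},{"dx": 7.1,"dy": -0.1,"dz": 0,"spin": 0,"grip": 0},{"dx": 7.1,"dy": -0.1,"dz": -1.5,"spin": 0,"grip": 0},{"dx": 7.1,"dy": -0.1,"dz": -3,"spin": 0,"grip": 0},{"dx": 7.1,"dy": -0.1,"dz": -4.5,"spin": 0,"grip": 0},{"dx": 7.1,"dy": -0.1,"dz": -6,"spin": 0,"grip": 0},{"dx": 7.1,"dy": -0.1,"dz": -6.5,"spin": 0,"grip": 0},{"dx": 7.1,"dy": -0.1,"dz": -6.5,"spin": 0,"grip": 0}]}}

```text
time_s: 13.52
tcp_pos: [0.4948, -0.1061, 0.1496]
eef_rot: [-180.0, -0.2, 169.0]
contact_force: [-0.3, -0.2, -0.1]
gripper_width: 0.0004
```

```bash
python3 - <<'E'
from h import *
tcp()
E
```

```text
machine [ -73.7 -103.   149.6] t 13.5167 F [-0.3 -0.2 -0.1] w 0.0004
```

Emit:
{"api": "servo_tool", "payload": {"targets": [{"dx": 1.2,"dy": -0.23,"dz": 0,"spin": 0,"grip": 0},{"dx": 2.15,"dy": -0.42,"dz": 0.1,"spin": 0,"grip": 0},{"dx": 2.75,"dy": -0.54,"dz": 0,"spin": 0,"grip": 0},{"dx": 3.3,"dy": -0.65,"dz": -0.15,"spin": 0,"grip": 0},{"dx": 3.8,"dy": -0.75,"dz": -0.4,"spin": 0,"grip": 0},{"dx": 4.2,"dy": -0.83,"dz": -0.6,"spin": 0,"grip": 0},{"dx": 4.6,"dy": -0.9,"dz": -0.85,"spin": 0,"grip": 0},{"dx": 5.0,"dy": -0.98,"dz": -1.15,"spin": 0,"grip": 0},{"dx": 5.4,"dy": -1.06,"dz": -1.4,"spin": 0,"grip": 0},{"dx": 5.8,"dy": -1.14,"dz": -1.4,"spin": 0,"grip": 0}]}}

```text
time_s: 14.35
tcp_pos: [0.5539, -0.1174, 0.136]
eef_rot: [-180.0, -0.1, 169.0]
contact_force: [-0.6, -0.4, -0.2]
gripper_width: 0.0001
```

```bash
python3 - <<'E'
from h import *
tcp()
a=cv2.resize(r.capture("side")[130:250,220:320],(500,600),interpolation=2)
cv2.imwrite("pics/m8.png",a)
E
```

```text
machine [ -13.6 -102.7  136. ] t 14.35 F [-0.6 -0.4 -0.2] w 0.0001
```

View pics/m8.png

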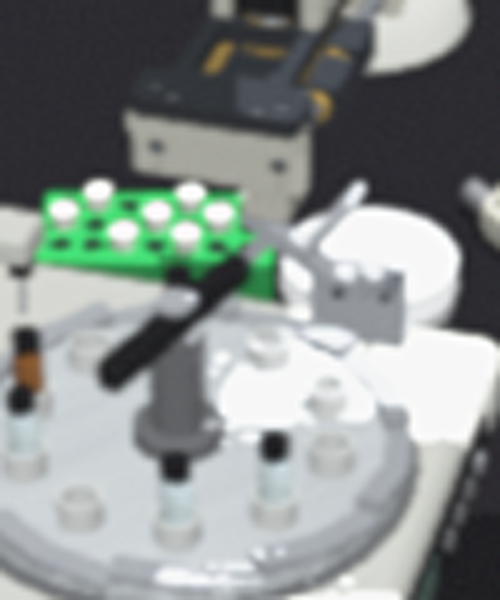

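The pawl is tipped past centre and on its way down: tab at (345,205), arm at (285,245). Next I clear the finger forward, then up.

Emit:
{"api": "servo_tool", "payload": {"targets": [{"dx": 0.4,"dy": -0.08,"dz": 0,"spin": 0,"grip": 0},{"dx": 0.8,"dy": -0.16,"dz": 0,"spin": 0,"grip": 0},{"dx": 1.2,"dy": -0.23,"dz": 0,"spin": 0,"grip": 0},{"dx": 1.6,"dy": -0.31,"dz": 0,"spin": 0,"grip": 0},{"dx": 2.0,"dy": -0.39,"dz": 0,"spin": 0,"grip": 0},{"dx": 2.0,"dy": -0.39,"dz": 1,"spin": 0,"grip": 0},{"dx": 2.0,"dy": -0.39,"dz": 3,"spin": 0,"grip": 0},{"dx": 2.0,"dy": -0.39,"dz": 6,"spin": 0,"grip": 0},{"dx": 2.0,"dy": -0.39,"dz": 8,"spin": 0,"grip": 0},{"dx": 0,"dy": -3,"dz": 9,"spin": 0,"grip": 0}]}}

```text
time_s: 15.23
tcp_pos: [0.5576, -0.1457, 0.2305]
eef_rot: [180.0, 0.3, 169.2]
contact_force: [0.8, -1.7, 0.6]
gripper_width: 0.0006
```

Emit:
{"api": "servo_tool", "payload": {"targets": [{"dx": -2,"dy": -3,"dz": 0,"spin": 0,"grip": 0},{"dx": -4,"dy": -6,"dz": 0,"spin": 0,"grip": 0},{"dx": -6,"dy": -9,"dz": 0,"spin": 0,"grip": 0},{"dx": -8,"dy": -12,"dz": 0,"spin": 0,"grip": 0},{"dx": -10,"dy": -15,"dz": 0,"spin": 0,"grip": 0},{"dx": -12,"dy": -18,"dz": 0,"spin": 0,"grip": 0},{"dx": -14,"dy": -21,"dz": 0,"spin": 0,"grip": 0},{"dx": -15,"dy": -23,"dz": 0,"spin": 0,"grip": 0},{"dx": -15,"dy": -23,"dz": 0,"spin": 0,"grip": 0},{"dx": -15,"dy": -23,"dz": 0,"spin": 0,"grip": 0}]}}

```text
time_s: 16.07
tcp_pos: [0.4031, -0.3784, 0.2274]
eef_rot: [-180.0, 0.0, 168.8]
contact_force: [0.2, 0.2, -1.3]
gripper_width: 0.0004
```

```bash
python3 - <<'E'
from h import *
tcp()
a=r.capture("side");c=r.capture("top");print(handle_angle(c));cv2.imwrite("pics/side9.png",a);cv2.imwrite("pics/top9.png",c)
a=cv2.resize(a[160:260,200:310],(440,400),interpolation=2);b=cv2.resize(c[160:260,235:345],(360,327),interpolation=2)
cv2.imwrite("pics/m9.png",np.hstack([a,cv2.copyMakeBorder(b,0,73,0,0,0)]))
E
```

```text
machine [-111.  -387.9  227.4] t 16.0667 F [ 0.2  0.2 -1.3] w 0.0004
(np.float64(73.56399762965842), 45)
```

View pics/m9.png

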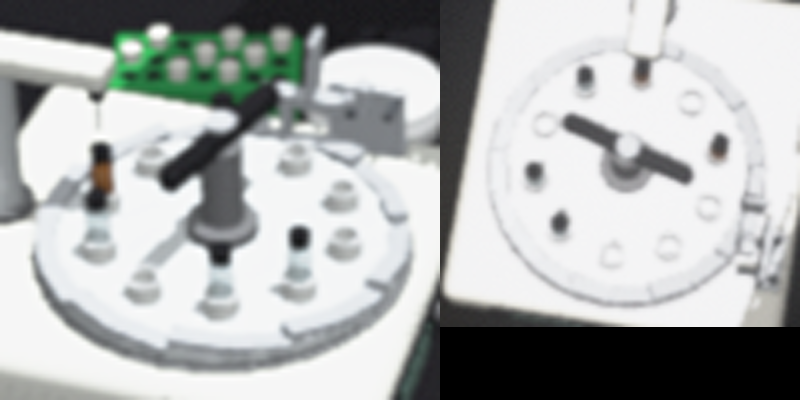

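The pawl is level again, with its tab upright at (315,50), and the amber cap stands under the needle. One numeric comparison with the start images, then I hand in.

```bash
python3 - <<'E'
from h import *
a,b=cv2.imread("pics/side0.png",0),cv2.imread("pics/side9.png",0)
t=a[164:181,273:285]
m=cv2.matchTemplate(b[150:200,260:300],t,5);print("tab now/start",cv2.minMaxLoc(m)[1::2],"expect",(13,14))
for f in("top0","top9"):print(f,handle_angle(cv2.imread(f"pics/{f}.png")))
r.close_job();tcp()
E
```

```text
tab now/start (0.9741057753562927, (13, 14)) expect (13, 14)
top0 (np.float64(110.13716092382832), 46)
top9 (np.float64(73.56399762965842), 45)
the job is handed in; nothing more can be done
the job is handed in; nothing more can be done
```

The sample changer is back one notch and locked, with the vial just passed standing under the needle. I handed the job in at about 16 s. With closed fingers I lifted the pawl over onto its stop, pushed the handle clockwise, nudged it once more because it was about 1° short, and tipped the pawl down into the teeth.

**Carousel:** the last check put the turn at −36.6° by the handle, against −36° wanted. Before the pawl dropped, the vials gave −36.1° (top view) and −36.7° (side view). The handle then read −38.8°, which disagreed; I took that as shading in that picture. All of these lie inside the notch's play.

**Pawl:** the tab matches its starting picture to the pixel (correlation 0.97), so the pawl is down and level.

**Forces and surroundings:** force readings, taken at the end of each move, never exceeded about 4 N. The vials stand in their sockets and the arm is well clear. I saw no change in the other bench items, but did not measure their positions. One move call was refused because its rows lacked some values; nothing moved.

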